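Reset the intercom's tripped breaker

TASK

The intercom has gone dead because its breaker has tripped: on the sloping four-way breaker box, one ivory handle stands midway between on (leaning up the slope, away from you) and off (leaning down the slope, towards you). Push that handle fully off until it is against its stop, so that the trip latch resets, then throw it fully on; then press the intercom's red call button fully home and let it come up again to prove the line. Leave the other three breakers as they stand, on or off, and do not shift the mug, stopwatch, dividers or flashlight.

Things in the scene. Friction and masses are not known exactly. Their poses are not given: they have to be found in the camera images.
- breaker_box: Grey steel box bolted to the worktop, 157 x 260 x 87 mm; its face slopes 0.21 rad, higher at the back. Origin under the middle; x points up the slope (away from the operator, the ON side), z up. Four breakers side by side along y at 56 mm pitch, each a black moulding 94 x 50 mm with a raised collar 58 x 36 mm (8 mm above the box's face) round an ivory paddle handle.
- tripped_hinge (a point): Tripped breaker (any of the four ways): fixed point on its handle's hinge line, at the middle of its width, 66 mm above the worktop, 12 mm below the collar's top. Level axes: x horizontally towards ON, y along the hinge, z up. The paddle is 26 mm wide along y, 9 mm thick, its end 45 mm from the hinge line, so 33 mm proud of the collar.
- tripped_tip (a point): Tripped breaker: middle of its handle's outer end, 45 mm from the hinge line; moves with the handle.
- tripped (a joint): Its handle's angle, rad: 0 = square to the slope, 0.52 = on stop (leaning up the slope), -0.52 = off stop (down the slope). The handle leans (joint - 0.21) from vertical towards x. Starts -0.08 to 0.10; friction 0.14 N m (3 to 5 N at the paddle), stays where left. While tripped the latch bars it near 0.24; pushing it to the off stop frees the latch, then it goes right over to on.
- live1_tip (a point): A breaker that is on, same make, to be left on: middle of its handle's outer end, 45 mm from the hinge line; moves with the handle.
- live1 (a joint): Handle angle as for the tripped one; starts at the on stop, 0.52 rad.
- live2_tip (a point): The other breaker that is on, to be left on: middle of its handle's outer end, 45 mm from the hinge line; moves with the handle.
- live2 (a joint): Handle angle as for the tripped one; starts at the on stop, 0.52 rad.
- spare_tip (a point): Spare breaker that is off, to be left off: middle of its handle's outer end, 45 mm from the hinge line; moves with the handle.
- spare (a joint): Handle angle as for the tripped one; starts at the off stop, -0.52 rad.
- call_button_top (a point): Centre of the top of the intercom's round red call button, 38 mm across, facing straight up, on the top of a grey box (130 x 180 x 84 mm, speaker grille in front, small black volume knob beside the button) bolted to the worktop; it stands 10 mm proud of its black bezel (54 mm across), its top 106 mm above the worktop.
- call_button (a joint): Travel of the call button, m: 0 = up, 0.006 = fully home. Sprung: fully home takes 5 N, and it comes up by itself.
- mug_mid (a point): Centre, half-way up, of a loose green enamel mug, 82 mm across and 82 mm tall.
- stopwatch_mid (a point): Centre of a loose chrome stopwatch lying flat, 54 mm across, 13 mm thick.
- dividers_mid (a point): Middle of loose steel dividers lying flat, 140 mm long, about 45 mm across the points, 9 mm thick.
- flashlight_mid (a point): Centre of a small black flashlight lying on its side, 110 mm long, 32 mm thick.

How it is judged:
On the way, in this order (a step that is already met when the one before it is completed fails the run):
1. the tripped handle is pushed fully off (value of joint tripped below -0.45 rad), for 0.1 s.
2. the same handle is thrown fully on (value of joint tripped above 0.45 rad), for 0.2 s.
3. with the breaker on, the call button is pressed home (value of joint call_button above 0.0045 m and value of joint tripped above 0.45 rad), for 0.1 s.
At the end, for the whole second after the job is handed in: The breaker that had tripped stands fully on (joint above 0.45), the two live breakers still on (above 0.44), the spare still off (below -0.44), the call button is up again (pressed less than 1.5 mm), and mug, stopwatch, dividers and flashlight lie within 20 mm of where they were (value of joint tripped above 0.45 rad and value of joint each of live1, live2 above 0.44 rad and value of joint spare below -0.44 rad and value of joint call_button below 0.0015 m and distance of each of mug_mid, stopwatch_mid, dividers_mid, flashlight_mid from where it was at the start of the episode below 0.02 m); the robot touches nothing.
It fails at once if a live breaker is knocked off its on position (value of joint any of live1, live2 below 0.4 rad).
It fails at once if the spare breaker is moved from off (value of joint spare above -0.4 rad).
It fails at once if mug, stopwatch, dividers or flashlight shifted by more than 20 mm (distance of any of mug_mid, stopwatch_mid, dividers_mid, flashlight_mid from where it was at the start of the episode above 0.02 m).
It also fails if it takes over 51 s, if anything falls off the work surface, if the arm or the gripper's body presses on something with over 40 N, if the wrist force passes 120 N, or if a joint passes its speed limit or range.

ROBOT

A 6-joint arm with a two-finger parallel gripper is mounted at the origin on the work surface. World frame = base frame: x ahead of the robot, y to its left, z up, the work surface at z = 0. Lengths are in m, angles in rad, forces in N, time in s.
With the tool pointing down it reaches from about 0.275 to 1 m from the base axis. Payload 8.4 kg.
Tool frame: the origin (TCP) lies on the centre line of the jaws, within the pads' length; the fingertips stand 17 mm ahead of it and the grasp point (between the pads) lies 2 mm behind it (bot.tcp_to_tips is the y of the fingertips in the tool frame, in m); y points along the fingers, z is the direction in which the jaws open and shut, and the axes are right-handed (so a half turn about y gives the same grasp; the last joint's range is limited). The gripper opens to 85 mm and grips with 20 to 120 N. Pads are 22 mm wide; open, the fingers measure 114 mm over their backs; the gripper's body (76 mm by 85 mm) begins 54 mm behind the grasp point. The pads swing forward as they close: fully open they stand 13 mm farther back than shut.
Start: joints at [1.32, 0.353, 1.633, -0, 1.155, -0.002], TCP at [0.154, 0.606, 0.248] pointing down, gripper open.
Joint ranges: [-2.63, 2.63], [-0.92, 2.1], [0.06, 2.66], [-1.3, 4.44], [0, 2.69], [-3.02, 3.02]. Speed limits (rad/s): [2.22, 2.22, 2.79, 3.14, 3.14, 3.14].

INTERFACE

Orientations are given as a unit quaternion [x, y, z, w].
In Python, from workcell import bot, hand, kinematics, get_obs, vision, hand_in gives the robot as it stands. The module is installed in compiled form; this text tells all that it offers. Calls block until the motion is done:
- bot.reach(position, orientation): joint-space move of the TCP to a pose.
- bot.servo_line(position, ori=None, velocity=0.15): straight line of the TCP; ori=None keeps the orientation; velocity is the mean speed in m/s.
- bot.goto_joints(angles): joint-space move.
- hand.move_gripper(opening, strength=None): finger opening in m; strength is the grip in N (None keeps the last); returns when the fingers have stopped.
- bot.dwell(seconds).
- kinematics.solve_ik(position, orientation): joint angles nearest the present ones, or None.
- get_obs(): the state.
- vision.read_camera(name): name is "scene" or "top"; returns a dict with "frame" (420x560x3 uint8, red, green, blue), "intrinsics" (3x3 intrinsics, pixels), "view" (4x4, takes a point from world to camera coordinates). Camera axes: x right, y down, z forward; pixel columns grow to the right and rows downward; lengths in m; the calibration is good to about 2 mm. A picture is of the moment at which its call begins. There is no depth.
A pose or a line that the arm cannot do raises bot.IKError and nothing moves.
- hand_in(): hands the job in, once; it reports no verdict.
The state is a dict: "time_s": time; "joint_pos": joint angles; "joint_vel": joint speeds; "joint_efforts": joint torques, N m; "position": TCP position; "orientation": TCP orientation; "wrist_force": force on the tool from outside, world axes, zero at the start; "ft_torque": the same for the moment, N m; "gripper_width": finger opening in m.
Only numpy, scipy, OpenCV 4.12 (cv2) and the standard library are available. Lean on these libraries where they do the work, as an engineer would, in place of code of your own. Each camera call takes 0.05 s, during which the arm holds its last target. There are 200 camera calls.

## Working session

There is one attempt and no reset: what is moved stays moved. The work goes in short steps, each a Python script; the robot and the scene stay as the last script left them, time stands still between calls to the robot, and variables do not carry over. Pictures are saved under pics/ and viewed, about 8 in all and at most 12, crops included, and the job is handed in when it is done.

```bash
mkdir -p pics; python3 - <<'E'
from workcell import *
import cv2,numpy as np,pickle
d={}
for n in("scene","top"):
    r=vision.read_camera(n); d[n]=r
    cv2.imwrite(f"pics/{n}0.png",cv2.resize(r["frame"][:,:,::-1],(784,588),interpolation=cv2.INTER_CUBIC))
    print(n,r["intrinsics"].tolist(),r["view"].round(4).tolist())
pickle.dump(d,open("cams.pkl","wb"))
print(get_obs())
E
```

```text
scene [[409.69042140268067, 0.0, 279.07000143571764], [0.0, 409.69042140268067, 208.64439764548703], [0.0, 0.0, 1.0]] [[0.3861, 0.9224, -0.0123, -0.234], [0.7844, -0.3353, -0.5219, -0.4183], [-0.4855, 0.1918, -0.8529, 1.1579], [0.0, 0.0, 0.0, 1.0]]
top [[419.4624908689548, 0.0, 279.73497855912166], [0.0, 419.4624908689548, 205.87312984151728], [0.0, 0.0, 1.0]] [[0.0024, -0.9994, -0.0347, 0.0114], [-0.9908, 0.0023, -0.1356, 0.6108], [0.1356, 0.0347, -0.9902, 0.8936], [0.0, 0.0, 0.0, 1.0]]
{'time_s': 0.1, 'joint_pos': array([ 1.31959948e+00,  3.53617623e-01,  1.63404121e+00,  2.81301346e-06,
        1.15520959e+00, -2.37840296e-03]), 'joint_vel': array([-0.00045905, -0.00288017, -0.0002956 , -0.0013704 , -0.00070925,
       -0.00089138]), 'joint_efforts': array([ 5.05524040e-04, -6.06352544e+01, -3.42819822e+01, -6.07244345e-06,
        3.91805646e-03,  4.40013559e-05]), 'position': array([0.15379842, 0.60536821, 0.24762049]), 'orientation': array([ 0.70208878, -0.08780217,  0.08768629, -0.70119415]), 'wrist_force': array([0.894713  , 0.37834783, 0.297006  ]), 'ft_torque': array([-0.04630797, -0.05714782, -0.0457325 ]), 'gripper_width': 0.08523898178712924}
```

View pics/scene0.png

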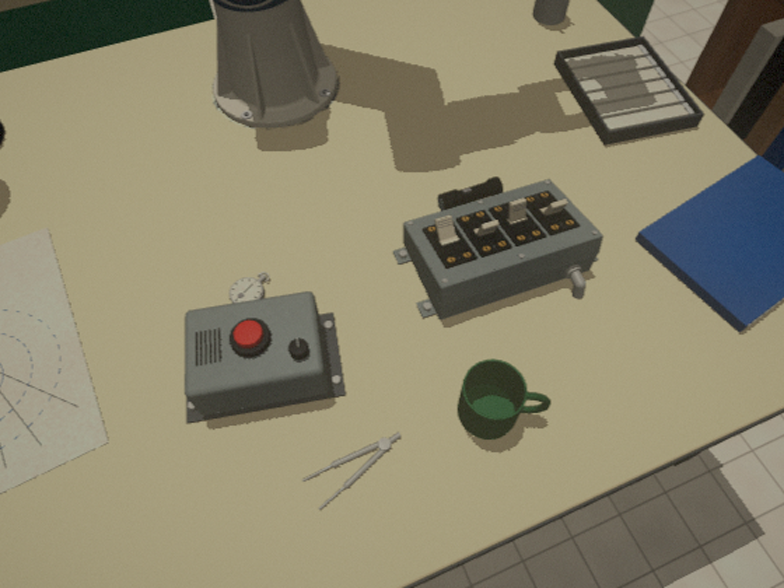

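View pics/top0.png

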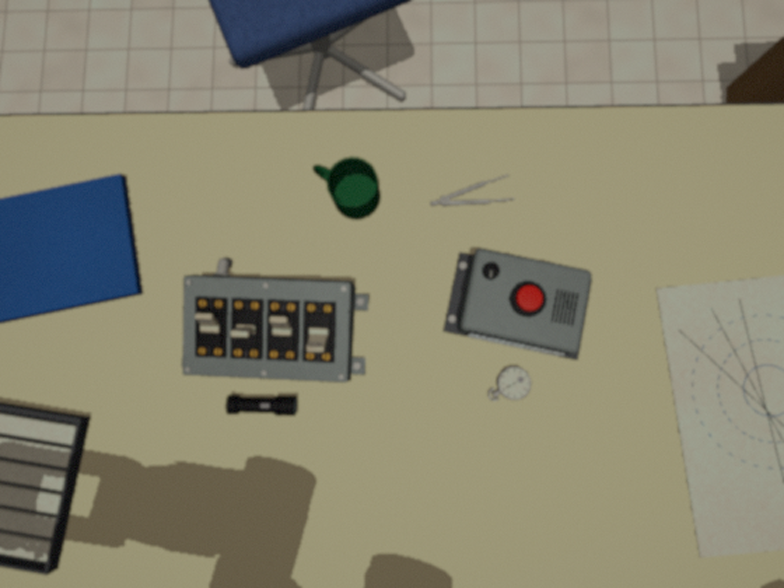

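The top view shows the box at about (268,328), with handles at columns 208, 244, 282 and 318. From left to right they look on, midway, on and off, so the tripped one is second from the left. The button is at (529,298). I'll enlarge the box in both views.

```bash
python3 - <<'E'
import cv2,numpy as np,pickle
d=pickle.load(open("cams.pkl","rb"))
a=d["top"]["frame"][190:280,125:265,::-1]; b=d["scene"]["frame"][120:210,280:440,::-1]
A=cv2.resize(a,None,fx=4,fy=4,interpolation=cv2.INTER_CUBIC);B=cv2.resize(b,None,fx=4,fy=4,interpolation=cv2.INTER_CUBIC)[:240]
im=np.zeros((600,640,3),np.uint8);im[:360,:560]=A;im[360:,:640]=B
cv2.imwrite("pics/crop.png",im)
E
```

```text
(no output)
```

View pics/crop.png

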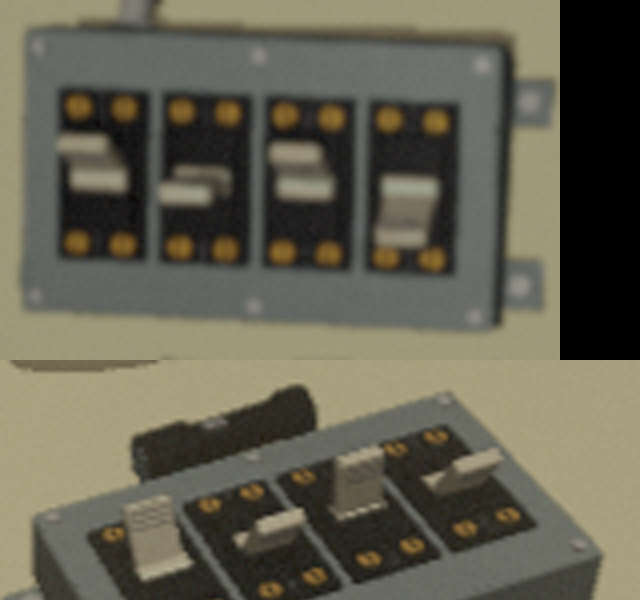

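The crop confirms the second handle from the left is near square to the slope and the fourth is off. Next I'll fit the box pose and triangulate the button.

```bash
cat > h.py <<'E'
import numpy as np,pickle,cv2
from scipy.optimize import least_squares
d=pickle.load(open("cams.pkl","rb"))
def proj(n,P):
    c=d[n];p=np.atleast_2d(P)@c["view"][:3,:3].T+c["view"][:3,3];q=p@c["intrinsics"].T;return q[:,:2]/q[:,2:]
def ray(n,uv,z):
    c=d[n];R=c["view"][:3,:3];o=-R.T@c["view"][:3,3];r=R.T@np.linalg.inv(c["intrinsics"])@[*uv,1];return o+r*(z-o[2])/r[2]
S=.21
def loc(s,y,h,x0=0): # along slope, y, height above face
    return [s*np.cos(S)-h*np.sin(S),y,.070+s*np.sin(S)+h*np.cos(S)]
def world(p,L):
    c,s=np.cos(p[2]),np.sin(p[2]);L=np.array(L);return np.c_[p[0]+c*L[:,0]-s*L[:,1],p[1]+s*L[:,0]+c*L[:,1],L[:,2]]
E
python3 - <<'E'
from h import *
uT=np.array([(30,30),(508,45),(22,310),(500,325),(59,89),(459,103),(56,258),(455,273),(163,92),(252,97),(155,262),(248,267)])/4+[125,190]
uS=np.array([(35,517-360),(450,390-360),(602,555-360)])/4+[280,120]
w=.0785/np.cos(S)
m=.084+.025
def L(h): return [loc(w,.13,0),loc(w,-.13,0),loc(-w,.13,0),loc(-w,-.13,0),loc(.047,m,h),loc(.047,-m,h),loc(-.047,m,h),loc(-.047,-m,h),loc(.047,.053,h),loc(.047,.003,h),loc(-.047,.053,h),loc(-.047,.003,h)]
LS=[loc(-w,-.13,0),loc(-w,.13,0),loc(w,.13,0)]
f=lambda p:np.r_[(proj("top",world(p,L(.004)))-uT).ravel(),(proj("scene",world(p,LS))-uS).ravel()]
r=least_squares(f,[.5,.2,0],loss="soft_l1");print(r.x,f(r.x).reshape(-1,2).round(1).tolist())
p=r.x
hin=np.array([0,.028,.066]);hin[0]=-(-.004)*np.sin(S)
print("hinge",world(p,[hin]))
for way in(.084,.028,-.028,-.084):
  for a in(-.52,-.08,0,.1,.52):
    t=[hin[0]+.045*np.sin(a-S),way,.066+.045*np.cos(a-S)];W=world(p,[t])
    print(way,a,W.round(3)[0],(proj("top",W)[0]*4-[500,760]).round(),(proj("scene",W)[0]*4-[1120,480-360]).round())
print("btn",ray("top",(377.9,212.9),.106),ray("scene",(177.9,239.3),.106))
for n,uv,z in(("top",(353,187),.041),("top",(514,382),.006),("top",(262,404),.016),("top",(475,195),.005),("top",(490,270),.1),("top",(223,263),.03)):print(uv,ray(n,np.array(uv)/1.4,z).round(3))
E
```

```text
[ 0.54414608  0.20444645 -0.0429943 ] [[-1.6, -2.1], [-1.0, -1.1], [-0.3, 1.2], [-1.4, 3.1], [-0.1, -0.9], [0.7, -0.3], [0.1, -0.0], [0.4, 0.8], [-0.4, -0.6], [0.4, -0.9], [0.9, 0.2], [0.5, -0.1], [-2.9, -1.0], [-1.6, -0.8], [0.7, 0.1]]
hinge [[0.54618262 0.23238473 0.066     ]]
0.084 -0.52 [0.519 0.29  0.1  ] [ 82. 225.] [430. 414.]
0.084 -0.08 [0.536 0.289 0.109] [ 78. 191.] [450. 425.]
0.084 0 [0.539 0.289 0.11 ] [ 78. 184.] [453. 429.]
0.084 0.1 [0.544 0.289 0.111] [ 78. 175.] [458. 434.]
0.084 0.52 [0.562 0.288 0.109] [ 83. 140.] [474. 462.]
0.028 -0.52 [0.516 0.234 0.1  ] [188. 229.] [336. 443.]
0.028 -0.08 [0.533 0.233 0.109] [185. 195.] [354. 454.]
0.028 0 [0.537 0.233 0.11 ] [185. 189.] [357. 458.]
0.028 0.1 [0.541 0.233 0.111] [185. 180.] [361. 463.]
0.028 0.52 [0.56  0.232 0.109] [189. 144.] [377. 492.]
-0.028 -0.52 [0.514 0.178 0.1  ] [294. 234.] [239. 472.]
-0.028 -0.08 [0.531 0.177 0.109] [293. 200.] [255. 484.]
-0.028 0 [0.534 0.177 0.11 ] [293. 193.] [258. 488.]
-0.028 0.1 [0.539 0.177 0.111] [293. 185.] [262. 494.]
-0.028 0.52 [0.557 0.176 0.109] [296. 149.] [278. 523.]
-0.084 -0.52 [0.511 0.122 0.1  ] [402. 239.] [140. 502.]
-0.084 -0.08 [0.529 0.121 0.109] [401. 205.] [155. 515.]
-0.084 0 [0.532 0.121 0.11 ] [401. 198.] [158. 519.]
-0.084 0.1 [0.536 0.121 0.111] [401. 189.] [161. 525.]
-0.084 0.52 [0.555 0.12  0.109] [404. 153.] [176. 555.]
btn [ 0.58692665 -0.19262943  0.106     ] [ 0.59264117 -0.19190895  0.106     ]
(353, 187) [0.778 0.075 0.041]
(514, 382) [ 0.463 -0.185  0.006]
(262, 404) [0.427 0.22  0.016]
(475, 195) [ 0.774 -0.127  0.005]
(490, 270) [ 0.63  -0.137  0.1  ]
(223, 263) [0.655 0.289 0.03 ]
```

```bash
cat >> h.py <<'E'
from scipy.spatial.transform import Rotation as Ro
YAW=-.043; H=np.array([.5462,.2324])
ex=np.array([np.cos(YAW),np.sin(YAW),0]);ey=np.array([-np.sin(YAW),np.cos(YAW),0]);dn=np.array([0,0,-1.])
Q=Ro.from_matrix(np.c_[ex,dn,ey]).as_quat()
def at(dx,ztip,tip=.017): # tool centre offset dx from hinge along box x, fingertip height
    return np.array([*(H+dx*ex[:2]),ztip+tip])
def push(bot,get_obs,dx0,dx1,z,step,flim):
    f0=get_obs()["wrist_force"]
    for dx in np.arange(dx0,dx1+step/2,step):
        bot.servo_line(at(dx,z),velocity=.04)
        f=(get_obs()["wrist_force"]-f0)@ex
        print(round(dx,4),f.round(1),end="; ")
        if abs(f)>flim: break
    o=get_obs();print("\nforce",(o["wrist_force"]-f0).round(1),"t",o["time_s"],"pos",o["position"].round(4))
E
python3 - <<'E'
from h import *
from workcell import *
print(bot.tcp_to_tips)
hand.move_gripper(0.0)
print(get_obs()["gripper_width"],get_obs()["time_s"])
bot.reach(at(.021,.16),Q)
bot.servo_line(at(.021,.090),velocity=.1)
o=get_obs();print(o["position"].round(4),o["wrist_force"].round(1),o["time_s"])
r=vision.read_camera("scene");cv2.imwrite("pics/s1.png",cv2.resize(r["frame"][90:230,250:450,::-1],None,fx=4,fy=4,interpolation=cv2.INTER_CUBIC))
E
```

```text
0.017
1.1534104807351913e-05 0.8667
[0.5675 0.2317 0.1074] [ 0.1 -0.1 -0.2] 3.7417
```

View pics/s1.png

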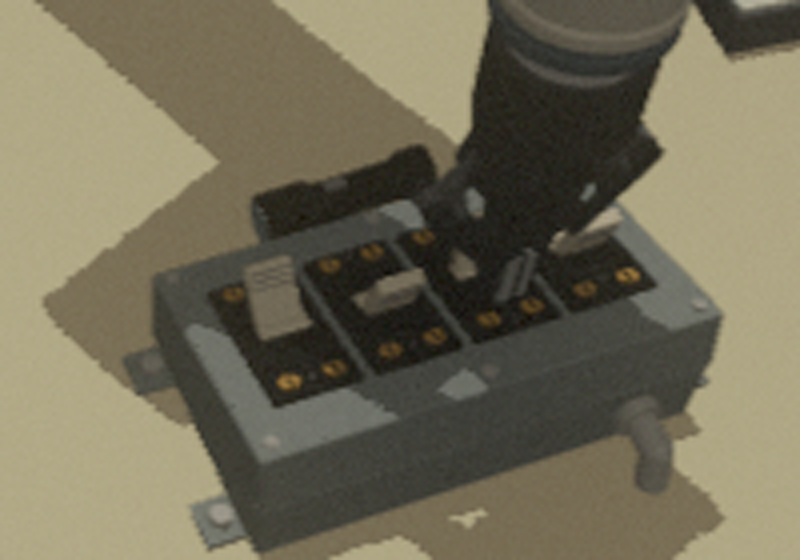

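The fingertips at (515,275) stand on the up-slope side of the tripped handle at (462,265), clear of both neighbours. Now I'll push it off.

```bash
python3 - <<'E'
from h import *
from workcell import *
print((proj("scene",[[.5675,.2317,.09]])-[250,90])*4)
push(bot,get_obs,.016,-.014,.090,-.002,20)
bot.dwell(.3)
r=vision.read_camera("scene");cv2.imwrite("pics/s2.png",cv2.resize(r["frame"][90:230,250:450,::-1],None,fx=4,fy=4,interpolation=cv2.INTER_CUBIC))
E
```

```text
[[497.53523759 286.0100933 ]]
0.016 0.0; 0.014 -0.6; 0.012 -1.2; 0.01 -1.2; 0.008 -0.6; 0.006 2.1; 0.004 4.6; 0.002 4.2; 0.0 5.1; -0.002 4.9; -0.004 4.8; -0.006 4.1; -0.008 3.9; -0.01 4.5; -0.012 8.6; -0.014 12.5; 
force [12.4 -2.   2.1] t 7.8167 pos [0.5361 0.2337 0.1088]
```

View pics/s2.png

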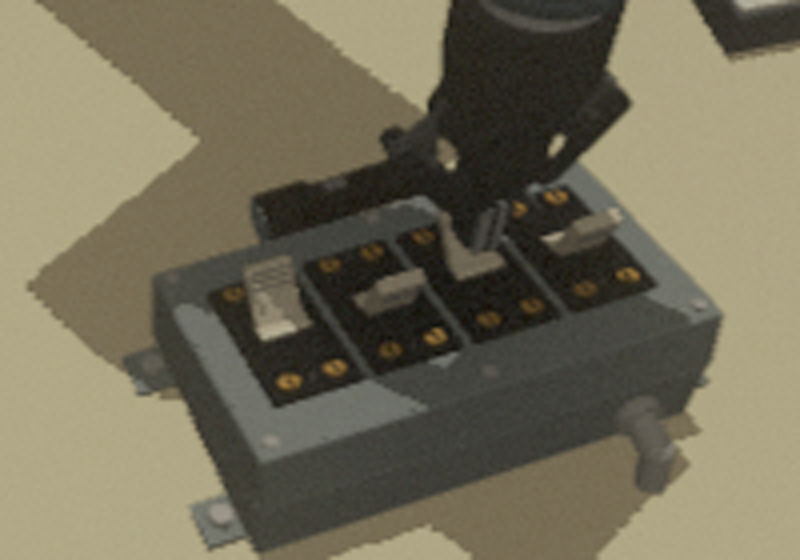

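The push force held at about 4–5 N, then climbed to 12.5 N, so the handle is on its off stop. I'll press slightly more, then go round and throw it on.

```bash
sed -i 's/H=np.array(\[.5462,.2324\])/H=np.array([.5462,.2300])/' h.py; python3 - <<'E'
from h import *
from workcell import *
push(bot,get_obs,-.017,-.0171,.090,-.003,20); bot.dwell(.2); print(get_obs()["wrist_force"])
bot.servo_line(at(.0,.090),velocity=.1)
bot.servo_line(at(.0,.14),velocity=.15)
bot.servo_line(at(-.062,.14),velocity=.15)
bot.servo_line(at(-.062,.086),velocity=.12)
print(get_obs()["wrist_force"])
push(bot,get_obs,-.056,.002,.086,.004,14)
r=vision.read_camera("scene");cv2.imwrite("pics/s3.png",cv2.resize(r["frame"][90:230,250:450,::-1],None,fx=4,fy=4,interpolation=cv2.INTER_CUBIC))
E
```

```text
-0.017 5.2; 
force [5.4 3.7 0.4] t 8.4167 pos [0.535  0.2326 0.1098]
[15.86669248  1.89568215  4.39643771]
[0.03314421 0.78744718 0.11730081]
-0.056 -0.8; -0.052 0.9; -0.048 1.0; -0.044 -4.6; -0.04 -9.3; -0.036 -7.3; -0.032 -4.7; -0.028 -3.1; -0.024 -1.5; -0.02 0.1; -0.016 -2.4; -0.012 -4.5; -0.008 -8.1; -0.004 -22.1; 
force [-22.   3.  15.] t 14.1333 pos [0.5376 0.2301 0.1026]
```

View pics/s3.png

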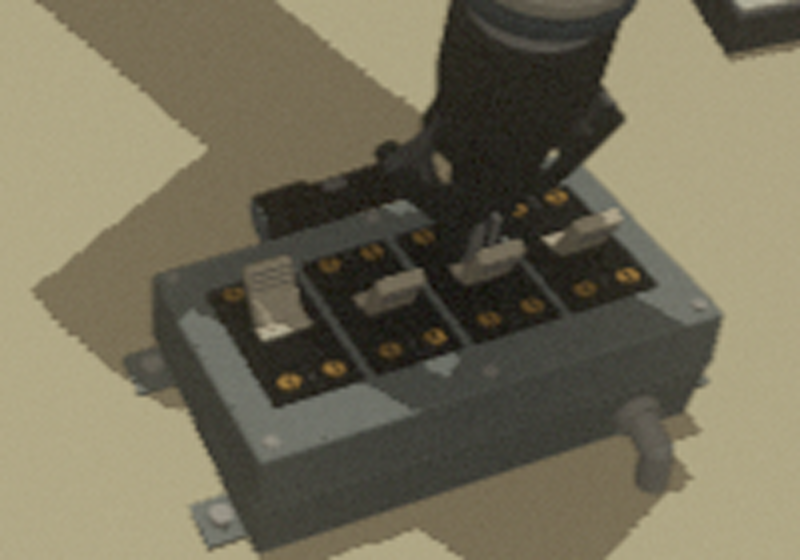

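The handle now lies at the same angle as its live neighbours, with about 22 N at the stop. I'll give it a final nudge, back off and hover over the button.

```bash
python3 - <<'E'
from h import *
from workcell import *
bot.servo_line(at(-.002,.087),velocity=.04); bot.dwell(.3); print(get_obs()["wrist_force"].round(1))
bot.servo_line(at(-.035,.092),velocity=.1)
bot.servo_line(at(-.035,.19),velocity=.15)
bot.reach([.590,-.192,.19],Q)
bot.servo_line([.590,-.192,.106+.012+.017],velocity=.12)
o=get_obs();print(o["position"].round(4),o["time_s"])
a=vision.read_camera("scene")["frame"];b=vision.read_camera("top")["frame"]
im=np.vstack([cv2.resize(a[100:220,110:450],(800,282),interpolation=cv2.INTER_CUBIC),cv2.resize(b[160:290,110:450],(800,306),interpolation=cv2.INTER_CUBIC)])
cv2.imwrite("pics/s4.png",im[:,:,::-1])
E
```

```text
[-25.5   4.9  11.3]
[ 0.5903 -0.1917  0.1353] 18.2083
```

View pics/s4.png

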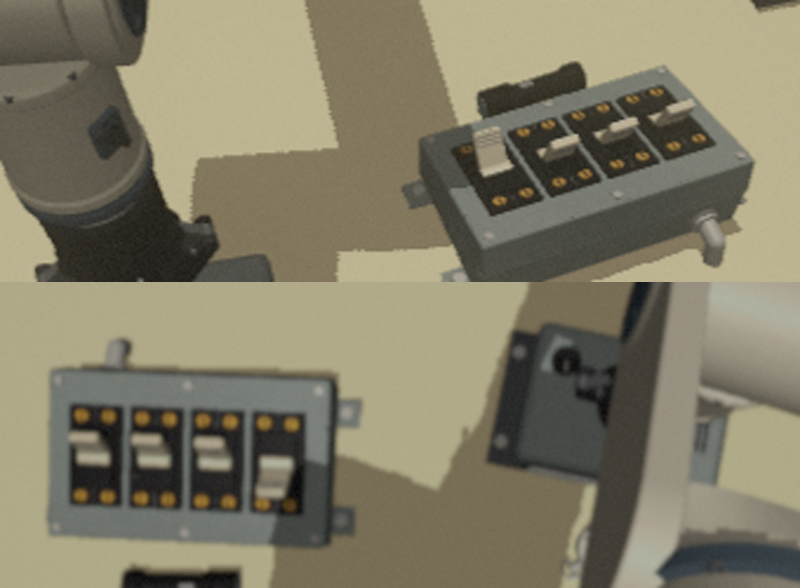

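The three left handles are on at the same angle and the spare is off. Now I'll press the button under force watch.

```bash
python3 - <<'E'
from h import *
from workcell import *
f0=get_obs()["wrist_force"]
z=.106+.017
for h in [.006,.004,.002,0,-.001,-.002,-.003,-.004,-.005,-.006,-.007,-.008,-.009,-.010,-.011,-.012]:
    bot.servo_line([.590,-.192,z+h],velocity=.03)
    o=get_obs();f=(o["wrist_force"]-f0)[2];print(h,f.round(1),o["position"][2].round(4))
    if f>15: break
bot.dwell(.4);print((get_obs()["wrist_force"]-f0).round(1))
r=vision.read_camera("scene")["frame"]
bot.servo_line([.590,-.192,.25],velocity=.12)
bot.reach([.40,-.02,.35],Q);bot.dwell(.3)
o=get_obs();print(o["time_s"],o["wrist_force"].round(1))
a=vision.read_camera("scene")["frame"];b=vision.read_camera("top")["frame"]
cv2.imwrite("pics/s5.png",np.hstack([cv2.resize(a,(400,300),interpolation=3),cv2.resize(b,(400,300),interpolation=3)])[:,:,::-1])
E
```

```text
0.006 1.1 0.1289
0.004 1.2 0.1269
0.002 0.4 0.1248
0 1.3 0.1231
-0.001 2.2 0.1221
-0.002 2.7 0.1211
-0.003 3.7 0.12
-0.004 4.6 0.119
-0.005 4.6 0.1181
-0.006 5.6 0.1171
-0.007 13.3 0.117
-0.008 22.1 0.1168
[-5.7  1.6 22. ]
24.5 [-0.8 -0.8  0.7]
```

View pics/s5.png

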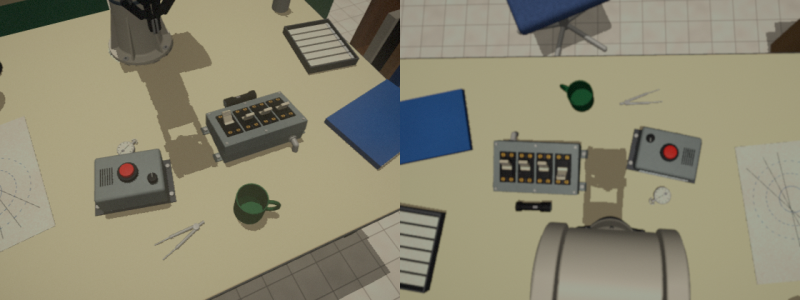

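The button bottomed after exactly 6 mm, with the spring rising to about 5 N and then a hard stop. It is up again, the loose items are where they were, and the arm is clear.

```bash
python3 -c "
from workcell import *
hand_in()"
```

```text
the job is handed in; nothing more can be done
```

The job is done and handed in at about 25 s of the 51 s allowed; `hand_in` gives no verdict, so what follows rests on my own checks.

- **Breaker:** The tripped one was second from the left as the operator sees it. With the fingers shut, I pushed its handle down the slope until the force rose from 4–5 N to about 16 N at the off stop. I then threw it up the slope to the on stop, at about 25 N. It went right over without catching on the latch.
- **Call button:** It went down 6 mm, with the spring rising to about 5 N and then a hard stop at 22 N. I held it there 0.4 s and released it.
- **Last pictures:** Three breakers are on, the spare is still off, and the button looks up. The mug, stopwatch, dividers and flashlight look unmoved by eye, as I did not re-measure them. The arm is clear of everything.
- **Disagreements:** The two cameras placed the button 6 mm apart, so I used the middle. The fingers also sat a few millimetres to one side of the handle on the off push, which I corrected before throwing it on. Neither caused trouble.

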